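# Test the safety edge round the wire-drawing drum

## Robot

A 6-joint arm with a two-finger parallel gripper is mounted at the origin on the work surface. World frame = base frame: x ahead of the robot, y to its left, z up, the work surface at z = 0. Lengths are in m, angles in rad, forces in N, time in s.
With the tool pointing down it reaches from about 0.35 to 0.775 m from the base axis. Payload 5.5 kg.
Tool frame: the origin (TCP) lies between the finger pads, 19 mm behind the fingertips; this is the grasp point; z points along the fingers, y is the line along which they close (so a half turn about z gives the same grasp; the last joint's range is limited). The gripper opens to 85 mm and grips with 20 to 120 N. Pads are 22 mm wide; open, the fingers measure 114 mm over their backs; the gripper's body (76 mm by 85 mm) begins 54 mm behind the grasp point. The pads swing forward as they close: fully open they stand 13 mm farther back than shut.
Start: joints at [1.03, 0.313, 0.046, 1.304, 0, 1.431], TCP at [0.224, 0.529, 0.25] pointing down, gripper open.
Joint ranges: [-2.76, 2.76], [-0.86, 1.69], [-1.03, 1.26], [-2.2, 2.34], [-1.47, 1.5], [-3.14, 3.14]. Speed limits (rad/s): [2.57, 2.57, 3.14, 3.14, 3.14, 3.14].

## Interface

Orientations are given as a unit quaternion [w, x, y, z].
In Python, from workcell import env gives the robot as it stands.
- The arm moves only by the shell command python3 -m pendant 'ROWS' [FORCE]. ROWS is JSON, a list of rows, each an object with "travel": the shift along the tool's x, y, z scaled (see below), a list of three; "rot": the turn, a rotation vector about the tool's x, y, z scaled (see below), a list of three; "fingers": the opening, from -1 (shut) to 1 (fully open). In form: [{"travel": [dx, dy, dz], "rot": [wx, wy, wz], "fingers": fingers}, ...]. A call has 1 to 10 rows; each row is the pose to reach, as a shift and turn from the pose commanded when the call began, along the tool's axes at that moment; what a row does not reach only later rows make up. The controller multiplies each number of a shift by 0.12 m and each number of a turn by 60 degrees. A row lasts 1/10 s, in which the tool goes at most 50 mm and 8.59 degrees, less where a joint would pass 70% of its speed; a pose out of reach is approached as far as the arm can. A call with a number of a shift or a turn outside -1 to 1 is refused whole. A call with a gripper value outside its range is refused whole. The fingers move at their own pace and stop on an object; FORCE is the grip in N (left out, the last holds). Time passes only in rows, so rows that repeat a pose let the fingers close. It gives the time, the measured TCP pose, the force, the opening and the grip force at its end, in the units of the state.
- env.get_state(): the state, without advancing time (a new reading comes with each control period).
- env.read_camera(name): name is "scene" or "top" or "wrist"; returns (picture, depth): 420x560x3 uint8, blue, green, red; 420x560 float32, m along the optical axis (not along the pixel's ray), 0 where there is no reading.
- env.camera_model(name): a dict with "fovy" (degrees; the focal length in pixels is half the picture's height over the tangent of half this angle, whatever the lens; pixels are square), "cx", "cy" (the principal point, pixels), "k1" (the pictures are not rectified: a ray, as slopes to the right and down, at radius r is drawn at 1 + k1 r^2 times it, then the intrinsics apply), "rvec" (rotation vector, rad) and "tvec" (3), from world to camera coordinates, as OpenCV has them; the wrist camera has in their place "T_tool_cam" (4x4, takes a point from camera to tool coordinates, whose origin is the TCP and whose axes are the flange's). Camera axes: x right, y down, z forward; pixel columns grow to the right and rows downward; lengths in m; the calibration is good to about 2 mm. A picture is of the moment at which its call begins: read the wrist's pose just before it. camera_model takes no time and is no camera call.
- env.hand_in(): hands the job in; it is judged then, once.
Trained networks look in the newest picture that a camera, given by its name, has taken for a name from the list of things; names that differ only in an ending like _2 or _b are one class to them, and where a whole thing is asked for, a point or a joint stands for the part that bears it (a point fixed in the world has none). Each returns a list of dicts, best first, with "conf" (0 to 1); they miss things now and then, are a little off and sometimes report something else, mostly with a low value. They report only what shows in the picture. A call takes as long as a camera call.
- env.outline_of(camera, target): "mask" (420x560 bool, what is visible of it) and "xy" ([column, row] in pixels, amid what is visible of it).
The state is a dict: "clock": time; "joint_pos": joint angles; "qvel": joint speeds; "tau": joint torques, N m; "tcp_pos": TCP position; "orientation": TCP orientation; "wrist_force": force on the tool from outside, world axes, zero at the start; "ft_torque": the same for the moment, N m; "finger_gap": finger opening in m; "grip_force": force on a finger pad.
Only numpy, scipy, OpenCV 4.12 (cv2) and the standard library are available. Lean on these libraries where they do the work, as an engineer would, in place of code of your own. Each camera call takes 0.05 s, during which the arm holds its last target. There are 200 camera calls.

## Task

Test the sprung black safety edge that curves round the small wire drum: with the fingertips press it part-way down at its first rivet, at the end of its straight part (its left end as the robot sees it), and slide slowly along it over all seven rivets to the last, at the end of the curve, then lift off so that it springs back up. Keep it pressed all the way, without letting it rise between the rivets, but press lightly: never down to its stop and never pulling it up. Leave everything else on the machine and the bench where it stands.

Things in the scene. Friction and masses are not known exactly. Their poses are not given: they have to be found in the camera images.
- machine: Wire drum fixed to the bench: round wooden base 390 mm across, 30 thick; rusty drum at its centre, 180 mm across, top at 110 mm, hub pin to 145. Origin: centre of the base's underside, z up. On its -x side the safety edge: a 90 mm straight run from its free end (machine x -76, y +148 mm), then tangentially an arc of 140 mm radius about the drum's axis, 244 mm long, to its end (x -48, y -132).
- edge (a joint): Safety edge: stiff black strip 26 mm wide, 334 long, flat top 65 mm above the bench when up, in an aluminium channel 36 mm wide, top at 45 mm. It sinks level wherever pressed. Value: depth pressed in m, 0 up at rest, 0.014 at its lower stop, negative if pulled up (to -0.006). Spring 0.9 N per mm, no preload; damping 0.03 N per mm/s. Part-way down is 2 to 12 mm: aim at 6.
- mark1 (a point): Centre of the top of the first rivet, on the strip's top face; moves down with the strip; z up. A flat steel disc 12 mm across. At the free end of the straight part, 15 mm from the tip: the trace starts here. The seven lie 50.7 mm apart along the strip's middle line.
- mark2 (a point): Centre of the top of the second rivet, on the strip's top face; moves down with the strip; z up.
- mark3 (a point): Centre of the top of the third rivet, on the strip's top face; moves down with the strip; z up.
- mark4 (a point): Centre of the top of the fourth rivet, on the strip's top face; moves down with the strip; z up.
- mark5 (a point): Centre of the top of the fifth rivet, on the strip's top face; moves down with the strip; z up.
- mark6 (a point): Centre of the top of the sixth rivet, on the strip's top face; moves down with the strip; z up.
- mark7 (a point): Centre of the top of the seventh rivet, on the strip's top face; moves down with the strip; z up. At the end of the curve, 15 mm from the tip: the trace ends here.
- die_in: Bystander: loose steel drawing die, ring 26 mm across, 14 mm high, on the base between drum and strip. Origin: centre of its underside.
- die_out: Bystander: loose brass drawing die, ring 28 mm across, 16 mm high, on the base just outside the strip. Origin: centre of its underside.
- pot: Bystander: loose grease jar 44 mm across, 55 mm high, on the base on the drum's other side (machine +x). Origin: centre of its underside.
- wrench: Bystander: wrench lying on the bench at the robot's right. Origin: on its underside.
- hammer: Bystander: hammer lying on the bench at the robot's left. Origin: on its underside.
- oil: Bystander: amber oil bottle 60 mm across, 150 mm high, on the bench at the left. Origin: centre of its underside.
- spool: Bystander: empty wooden spool 70 mm across, 65 mm high, on the bench at the right. Origin: centre of its underside.
- mug: Bystander: white mug 76 mm across, 85 mm high, on the bench at the left near the robot. Origin: centre of its underside.

How it is judged:
By the outcome, as a careful person would: the job done as asked, in the order asked, and still so for the second after the job is handed in, with the robot touching nothing.
It also fails if it takes over 59 s, if anything falls off the work surface, if the arm or the gripper's body presses on something with over 40 N, if the wrist force passes 120 N, or if a joint passes its speed limit or range.

## Working session

There is one attempt and no reset: what is moved stays moved. The work goes in short steps, Python scripts to look and compute and a shell command to move; the robot and the scene stay as the last step left them, time stands still between calls to the robot, and variables do not carry over. Pictures are saved under pics/ and viewed, at most 10 in all, crops included, and the job is handed in when it is done.

```bash
mkdir -p pics; ls; python3 - <<'E'
from workcell import env
import cv2, numpy as np
s=env.get_state(); print({k:np.round(v,4).tolist() for k,v in s.items()})
for c in ["scene","top"]:
    p,d=env.read_camera(c); cv2.imwrite(f"pics/{c}0.png",p); np.save(f"{c}_d.npy",d); np.save(f"{c}_p.npy",p)
    print(c,{k:np.round(v,4).tolist() for k,v in env.camera_model(c).items()})
    for t in ["mark1","machine","edge","die_out","die_in"]:
        r=env.outline_of(c,t); print(t,[(np.round(q["xy"],1).tolist(),round(float(q["conf"]),2),int(q["mask"].sum())) for q in r[:8]])
E
```

```text
pics
{'clock': 0.0, 'joint_pos': [1.0304, 0.314, 0.045, 1.3036, -0.0, 1.4312], 'qvel': [0.0019, 0.0001, 0.0014, 0.0011, 0.0025, 0.0009], 'tau': [0.0012, -48.063, 29.8531, 0.0194, -0.0001, 0.0], 'tcp_pos': [0.2241, 0.529, 0.2491], 'orientation': [-0.0003, 0.1991, 0.98, -0.0009], 'wrist_force': [-0.0596, 0.4016, 0.1219], 'ft_torque': [-0.0155, 0.0613, -0.0381], 'grip_force': 0.0, 'finger_gap': 0.0857}
scene {'fovy': 56.0938, 'cx': 271.7224, 'cy': 209.174, 'k1': -0.1085, 'rvec': [2.0055, 1.0066, -0.5443], 'tvec': [-0.33, -0.1696, 1.4133]}
mark1 [([249.6, 224.7], 0.84, 893)]
machine [([296.4, 248.2], 0.55, 12416), ([122.7, 300.3], 0.5, 1233), ([250.4, 225.2], 0.46, 838)]
edge [([252.7, 228.8], 0.97, 802)]
die_out [([238.9, 219.8], 0.65, 52)]
die_in [([395.0, 182.6], 0.33, 884)]
top {'fovy': 53.2584, 'cx': 277.3658, 'cy': 210.1622, 'k1': 0.0417, 'rvec': [2.1896, -2.133, 0.1205], 'tvec': [0.0164, 0.5351, 1.1781]}
mark1 [([288.7, 223.1], 0.66, 1201)]
machine [([272.4, 187.0], 0.96, 13193), ([288.4, 223.3], 0.74, 1193)]
edge [([290.0, 224.6], 0.82, 1248)]
die_out [([264.8, 139.5], 0.72, 227), ([306.8, 232.1], 0.65, 63)]
die_in [([275.3, 216.8], 0.56, 65)]
```

```bash
python3 - <<'E'
import cv2, numpy as np
p=np.load("top_p.npy"); cv2.imwrite("pics/top_crop.png",cv2.resize(p[90:290,170:400],None,fx=3,fy=3,interpolation=cv2.INTER_CUBIC))
E
```

```text
(no output)
```

View pics/top_crop.png

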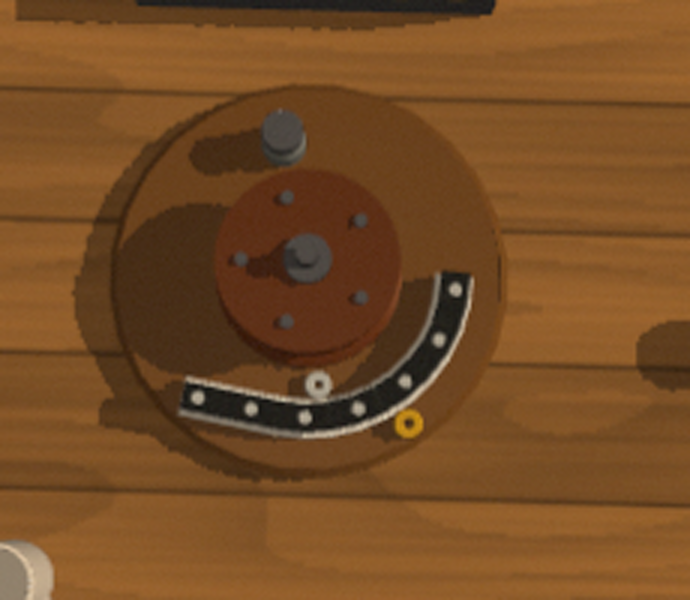

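View pics/scene0.png

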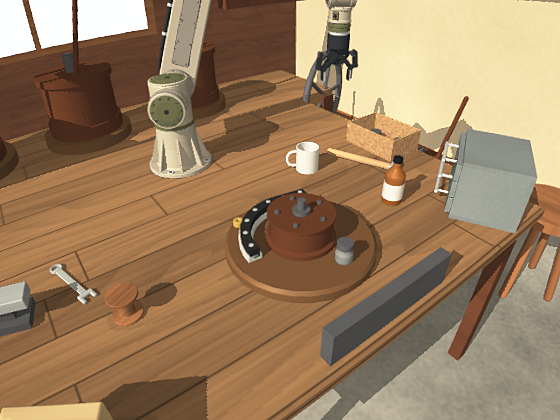

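The top crop shows the black strip with seven rivets. The first is at crop (198,398) on the left and the last at (455,289) on the right. The dies lie beside it and the mug is clear. The scene view confirms nothing stands above the strip except the drum.

```bash
cat > h.py <<'E'
import numpy as np, cv2
from scipy.optimize import least_squares
from scipy.spatial.transform import Rotation as R
def cam(m,h=420):
    f=h/2/np.tan(np.radians(m["fovy"]/2))
    return np.array([[f,0,m["cx"]],[0,f,m["cy"]],[0,0,1]]),np.array([m["k1"],0,0,0.])
T0=np.array([-76,148.]); L=90.
a0=np.arctan2(148,-76)+np.arctan2(90,140)   # tangent point angle
Tp=140*np.array([np.cos(a0),np.sin(a0)])
def path(s): # mm along strip -> machine xy, m
    if s<=L: return (T0+(Tp-T0)*s/L)/1000
    a=a0+(s-L)/140; return .14*np.array([np.cos(a),np.sin(a)])
marks=np.array([path(15+304/6*i) for i in range(7)])
def w(pose,xy):
    c,s=np.cos(pose[2]),np.sin(pose[2]); return np.asarray(xy)@np.array([[c,s],[-s,c]])+pose[:2]
E
python3 - <<'E'
from h import *; from workcell import env
print(a0,np.linalg.norm(path(334)-[-.048,-.132]))
p=np.load("top_p.npy"); g=p.min(2).astype(float)
ap=np.array([(198,398),(251,408),(305,417),(359,408),(405,381),(439,340),(455,289)])/3+[170,90]-.33
uv=[]
for x,y in ap:
    x0,y0=int(round(x)),int(round(y)); q=g[y0-3:y0+4,x0-3:x0+4]; q=np.clip(q-60,0,None)
    yy,xx=np.mgrid[y0-3:y0+4,x0-3:x0+4]; m=(xx-x)**2+(yy-y)**2<10; q=q*m
    uv.append([(q*xx).sum()/q.sum(),(q*yy).sum()/q.sum()])
uv=np.array(uv); print(np.round(uv-ap,1).tolist())
m=env.camera_model("top"); K,D=cam(m)
n=cv2.undistortPoints(uv[:,None],K,D)[:,0]; Rm=cv2.Rodrigues(np.array(m["rvec"]))[0]; t=np.array(m["tvec"]).ravel()
C=-Rm.T@t; d=np.c_[n,np.ones(7)]@Rm; W=C+d*((.065-C[2])/d[:,2])[:,None]
print("rivets",np.round(W,4).tolist())
r=least_squares(lambda q:(w(q,marks)-W[:,:2]).ravel(),[.55,0,0.])
print(r.x,np.round(r.fun*1000,1)); np.save("pose.npy",r.x)
dd=np.load("top_d.npy")
for i in range(7):
    z=np.median(dd[int(uv[i,1])-1:int(uv[i,1])+2,int(uv[i,0])-1:int(uv[i,0])+2]); print(np.round(C+d[i]*z,4),end=' ')
# check against scene camera
m=env.camera_model("scene"); K,D=cam(m)
P=np.c_[w(r.x,marks),np.full(7,.065)]
s=cv2.projectPoints(P,np.array(m["rvec"]),np.array(m["tvec"]),K,D)[0][:,0]; print(np.round(s,1).tolist())
im=np.load("scene_p.npy"); cr=cv2.resize(im[180:270,225:315],None,fx=6,fy=6,interpolation=cv2.INTER_CUBIC)
for u,v in s: cv2.circle(cr,(int((u-225+.5)*6),int((v-180+.5)*6)),3,(0,0,255),-1)
cv2.imwrite("pics/sc.png",cr)
E
```

```text
2.616533689420431 0.0007481100948023476
[[-0.2, -0.3], [-0.0, 0.2], [-0.1, -0.0], [-0.3, 0.1], [-0.0, 0.0], [-0.1, -0.2], [0.1, 0.1]]
rivets [[0.494, 0.1462, 0.065], [0.4847, 0.0962, 0.065], [0.4782, 0.0459, 0.065], [0.4876, -0.0035, 0.065], [0.5142, -0.0466, 0.065], [0.5541, -0.0773, 0.065], [0.6021, -0.0923, 0.065]]
[0.6182296  0.04707608 0.34481406] [-0.  -0.3  0.1 -0.1  0.1  0.   0.1 -0.1 -0.1  0.1 -0.2  0.  -0.   0.3]
[0.4939 0.1462 0.0654] [0.4848 0.0963 0.0642] [0.4782 0.046  0.0643] [ 0.4875 -0.0035  0.0652] [ 0.5141 -0.0465  0.0658] [ 0.5539 -0.0772  0.0665] [ 0.6018 -0.0921  0.0668] [[299.1, 192.4], [283.2, 197.0], [267.2, 202.1], [254.1, 210.2], [246.0, 220.8], [244.4, 233.2], [250.2, 245.7]]
```

View pics/sc.png

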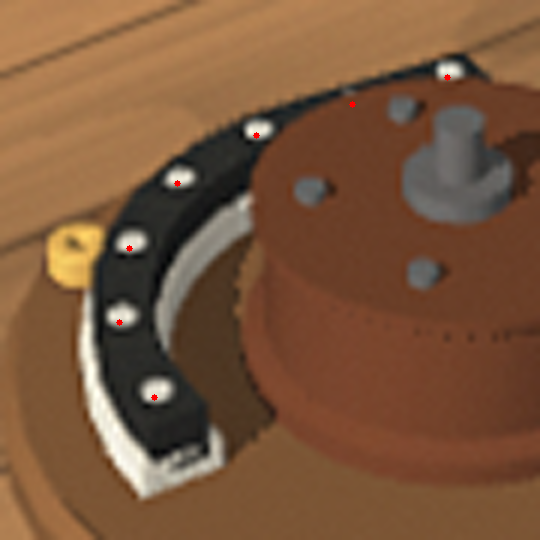

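The scene projection agrees with the rivets to about 1 px (2–3 mm), so the pose is good. I'll start moving and turn the tool so its axes line up with the world.

```bash
python3 -m pendant '[{"travel":[-0.4,-0.25,0],"rot":[0,0,-0.13],"fingers":-1},{"travel":[-0.8,-0.5,0],"rot":[0,0,-0.26],"fingers":-1},{"travel":[-1,-0.62,0],"rot":[0,0,-0.384],"fingers":-1},{"travel":[-1,-0.62,0],"rot":[0,0,-0.384],"fingers":-1}]'
```

```text
clock: 1.0
tcp_pos: [0.3081, 0.4108, 0.2503]
orientation: [0.0, 0.0, 1.0, -0.001]
wrist_force: [-0.3, 0.3, 0.5]
finger_gap: 0.0281
grip_force: 0.0
```

```bash
python3 -m pendant '[{"travel":[-0.26,-0.33,0],"rot":[0,0,0],"fingers":-1},{"travel":[-0.52,-0.66,0],"rot":[0,0,0],"fingers":-1},{"travel":[-0.75,-1,0],"rot":[0,0,0],"fingers":-1}]' && python3 -m pendant '[{"travel":[-0.26,-0.33,0],"rot":[0,0,0],"fingers":-1},{"travel":[-0.52,-0.66,0],"rot":[0,0,0],"fingers":-1},{"travel":[-0.7,-1,0],"rot":[0,0,0],"fingers":-1},{"travel":[-0.7,-1,0],"rot":[0,0,0],"fingers":-1},{"travel":[-0.7,-1,0],"rot":[0,0,0],"fingers":-1}]'
python3 - <<'E'
from h import *; from workcell import env
s=env.get_state(); p,d=env.read_camera("wrist"); cv2.imwrite("pics/w1.png",p)
print(s["clock"],s["tcp_pos"],s["orientation"],s["joint_pos"],s["wrist_force"],s["finger_gap"])
m=env.camera_model("wrist"); K,D=cam(m); q=s["orientation"]
T=np.eye(4);T[:3,:3]=R.from_quat([q[1],q[2],q[3],q[0]]).as_matrix();T[:3,3]=s["tcp_pos"]
X=np.linalg.inv(T@np.array(m["T_tool_cam"])); P=np.c_[w(np.load("pose.npy"),marks),np.full(7,.065)]
s=cv2.projectPoints(P,cv2.Rodrigues(X[:3,:3])[0],X[:3,3],K,D)[0][:,0]; print(np.round(s,1).tolist(), (X[:3,:3]@P.T).T[:,2]+X[2,3])
for u,v in s: cv2.circle(p,(int(min(max(u,-9),999)),int(min(max(v,-9),999))),2,(0,0,255),-1)
cv2.imwrite("pics/w1m.png",p)
E
```

```text
clock: 1.3
tcp_pos: [0.3968, 0.2938, 0.2502]
orientation: [0.0, -0.001, 1.0, 0.0]
wrist_force: [0.8, 0.5, -0.1]
finger_gap: -0.0001
grip_force: 0.0
clock: 1.8
tcp_pos: [0.4805, 0.1738, 0.2499]
orientation: [-0.0, 0.001, 1.0, 0.0]
wrist_force: [-0.3, 0.3, -1.2]
finger_gap: -0.0
grip_force: 0.0
1.8 [0.48045526 0.17378492 0.24990289] [-2.12433376e-04  9.38804406e-04  9.99999498e-01  2.77844769e-04] [ 1.89490774e-01  1.89224975e-01 -1.17262980e-01  1.26462038e+00
  6.26063435e-04  1.91368285e-01] [-0.27441308  0.29680097 -1.21131563] -9.033912950958541e-06
[[253.2, 204.0], [206.5, 195.9], [159.7, 190.1], [116.4, 198.8], [83.6, 221.7], [65.6, 253.7], [63.1, 289.3]] [0.31972352 0.31711977 0.31522333 0.3179358  0.3254904  0.3369084
 0.35071059]
```

View pics/w1m.png

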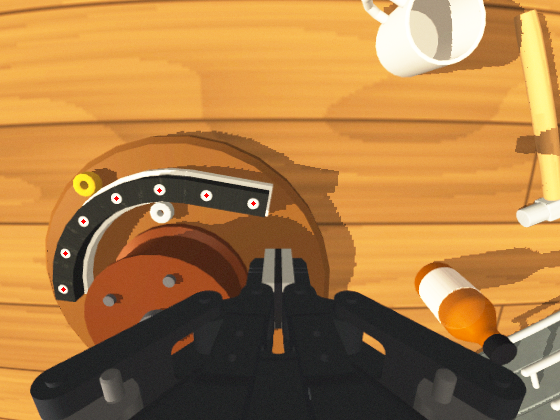

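The projected rivets land right on the seen ones in the wrist picture, for example mark1 at (253,204) and mark7 at (63,289). The fingers are shut. I'll go above mark1 and descend to just above the strip.

```bash
python3 -m pendant '[{"travel":[-0.113,-0.23,0.2],"rot":[0,0,0],"fingers":-1},{"travel":[-0.113,-0.23,0.6],"rot":[0,0,0],"fingers":-1},{"travel":[-0.113,-0.23,0.9],"rot":[0,0,0],"fingers":-1},{"travel":[-0.113,-0.23,1],"rot":[0,0,0],"fingers":-1}]' && python3 -m pendant '[{"travel":[0,0,0.15],"rot":[0,0,0],"fingers":-1},{"travel":[0,0,0.28],"rot":[0,0,0],"fingers":-1},{"travel":[0,0,0.28],"rot":[0,0,0],"fingers":-1},{"travel":[0,0,0.28],"rot":[0,0,0],"fingers":-1},{"travel":[0,0,0.28],"rot":[0,0,0],"fingers":-1},{"travel":[0,0,0.28],"rot":[0,0,0],"fingers":-1}]'; python3 -c "
from workcell import env
s=env.get_state();print(s['tcp_pos'],s['wrist_force'],s['orientation'])"
```

```text
clock: 2.25
tcp_pos: [0.4902, 0.1482, 0.1266]
orientation: [-0.003, -0.002, 1.0, -0.0]
wrist_force: [-0.8, -0.2, 0.5]
finger_gap: 0.0001
grip_force: 0.0
clock: 2.85
tcp_pos: [0.4945, 0.1473, 0.0977]
orientation: [0.001, -0.001, 1.0, 0.0]
wrist_force: [0.2, -0.6, 0.2]
finger_gap: -0.0002
grip_force: 0.0
[0.49451354 0.14730787 0.09769713] [ 0.24063354 -0.60474899  0.18204985] [ 1.12859957e-03 -9.30491227e-04  9.99998912e-01  1.90618715e-04]
```

```bash
python3 -m pendant '[{"travel":[0,-0.009,0.04],"rot":[0,0,0],"fingers":-1},{"travel":[0,-0.009,0.08],"rot":[0,0,0],"fingers":-1},{"travel":[0,-0.009,0.105],"rot":[0,0,0],"fingers":-1},{"travel":[0,-0.009,0.125],"rot":[0,0,0],"fingers":-1},{"travel":[0,-0.009,0.14],"rot":[0,0,0],"fingers":-1},{"travel":[0,-0.009,0.15],"rot":[0,0,0],"fingers":-1},{"travel":[0,-0.009,0.15],"rot":[0,0,0],"fingers":-1},{"travel":[0,-0.009,0.15],"rot":[0,0,0],"fingers":-1}]'; cat > st.py <<'E'
from workcell import env
import numpy as np
a=[]
for i in range(3):
    s=env.get_state();a.append(np.r_[s['tcp_pos']*1000,s['wrist_force']]); env.read_camera("wrist")
print(s['clock'],np.round(a,1))
E
python3 st.py
```

```text
clock: 3.65
tcp_pos: [0.4935, 0.1457, 0.0785]
orientation: [-0.0, -0.001, 1.0, -0.0]
wrist_force: [-3.2, -0.8, 5.4]
finger_gap: -0.0002
grip_force: 2.3
3.75 [[493.5 145.7  78.5  -3.2  -0.8   5.4]
 [493.4 145.6  78.5  -2.2  -0.6   4.6]
 [493.5 145.7  78.5  -2.1  -1.4   4.7]]
```

The force is 4.8 N, which is 5.3 mm deep and matches the geometry. Next I'll work out the slide steps: 12 calls of about 25 mm each.

```bash
python3 - <<'E'
from h import *
q=np.load("pose.npy"); W=np.array([w(q,path(15+304/12*i)) for i in range(13)])
for i in range(12):
    d=W[i+1]-W[i]; print(i+1,np.round([-d[0]/.12,d[1]/.12],3),np.round(W[i+1]*1000,1))
E
```

```text
1 [ 0.038 -0.208] [489.4 121. ]
2 [ 0.038 -0.208] [484.9  96.1]
3 [ 0.038 -0.208] [480.3  71.2]
4 [ 0.017 -0.21 ] [478.2  46. ]
5 [-0.021 -0.21 ] [480.7  20.8]
6 [-0.058 -0.203] [487.7  -3.5]
7 [-0.094 -0.189] [498.9 -26.2]
8 [-0.126 -0.169] [514.1 -46.5]
9 [-0.154 -0.143] [532.6 -63.7]
10 [-0.178 -0.113] [553.9 -77.3]
11 [-0.195 -0.08 ] [577.4 -86.8]
12 [-0.206 -0.043] [602.1 -92. ]
```

```bash
python3 -m pendant '[{"travel":[0.002,-0.01,0.002],"rot":[0,0,0],"fingers":-1},{"travel":[0.006,-0.03,0.003],"rot":[0,0,0],"fingers":-1},{"travel":[0.01,-0.052,0.003],"rot":[0,0,0],"fingers":-1},{"travel":[0.014,-0.075,0.003],"rot":[0,0,0],"fingers":-1},{"travel":[0.018,-0.098,0.003],"rot":[0,0,0],"fingers":-1},{"travel":[0.022,-0.12,0.003],"rot":[0,0,0],"fingers":-1},{"travel":[0.026,-0.142,0.003],"rot":[0,0,0],"fingers":-1},{"travel":[0.03,-0.164,0.003],"rot":[0,0,0],"fingers":-1},{"travel":[0.034,-0.186,0.003],"rot":[0,0,0],"fingers":-1},{"travel":[0.038,-0.208,0.003],"rot":[0,0,0],"fingers":-1}]'; python3 st.py
```

```text
clock: 4.8
tcp_pos: [0.4891, 0.1207, 0.0781]
orientation: [0.0, -0.001, 1.0, 0.0]
wrist_force: [0.5, 3.6, 5.3]
finger_gap: -0.0001
grip_force: 2.6
4.9 [[489.1 120.7  78.1   0.5   3.6   5.3]
 [489.1 120.4  78.    0.5   2.4   4.8]
 [489.1 120.3  78.    1.2   1.9   4.8]]
```

Tracking and force are good, so I'll continue with segments 2 to 4.

```bash
python3 -m pendant '[{"travel":[0.004,-0.02,0],"rot":[0,0,0],"fingers":-1},{"travel":[0.008,-0.042,0],"rot":[0,0,0],"fingers":-1},{"travel":[0.011,-0.062,0],"rot":[0,0,0],"fingers":-1},{"travel":[0.015,-0.083,0],"rot":[0,0,0],"fingers":-1},{"travel":[0.019,-0.104,0],"rot":[0,0,0],"fingers":-1},{"travel":[0.023,-0.125,0],"rot":[0,0,0],"fingers":-1},{"travel":[0.027,-0.146,0],"rot":[0,0,0],"fingers":-1},{"travel":[0.03,-0.166,0],"rot":[0,0,0],"fingers":-1},{"travel":[0.034,-0.187,0],"rot":[0,0,0],"fingers":-1},{"travel":[0.038,-0.208,0],"rot":[0,0,0],"fingers":-1}]'; python3 -m pendant '[{"travel":[0.004,-0.02,0],"rot":[0,0,0],"fingers":-1},{"travel":[0.008,-0.042,0],"rot":[0,0,0],"fingers":-1},{"travel":[0.011,-0.062,0],"rot":[0,0,0],"fingers":-1},{"travel":[0.015,-0.083,0],"rot":[0,0,0],"fingers":-1},{"travel":[0.019,-0.104,0],"rot":[0,0,0],"fingers":-1},{"travel":[0.023,-0.125,0],"rot":[0,0,0],"fingers":-1},{"travel":[0.027,-0.146,0],"rot":[0,0,0],"fingers":-1},{"travel":[0.03,-0.166,0],"rot":[0,0,0],"fingers":-1},{"travel":[0.034,-0.187,0],"rot":[0,0,0],"fingers":-1},{"travel":[0.038,-0.208,0],"rot":[0,0,0],"fingers":-1}]'; python3 st.py
```

```text
clock: 5.95
tcp_pos: [0.4845, 0.0957, 0.078]
orientation: [-0.0, -0.001, 1.0, 0.0]
wrist_force: [0.9, 3.4, 4.9]
finger_gap: -0.0003
grip_force: 2.6
clock: 6.95
tcp_pos: [0.4798, 0.0708, 0.078]
orientation: [-0.0, -0.001, 1.0, 0.0]
wrist_force: [0.9, 4.5, 5.7]
finger_gap: -0.0001
grip_force: 2.6
7.05 [[4.798e+02 7.080e+01 7.800e+01 9.000e-01 4.500e+00 5.700e+00]
 [4.798e+02 7.050e+01 7.800e+01 8.000e-01 2.700e+00 4.500e+00]
 [4.798e+02 7.050e+01 7.790e+01 2.000e-01 2.400e+00 4.000e+00]]
```

```bash
python3 -m pendant '[{"travel":[0.003,-0.021,0],"rot":[0,0,0],"fingers":-1},{"travel":[0.006,-0.042,0],"rot":[0,0,0],"fingers":-1},{"travel":[0.009,-0.063,0],"rot":[0,0,0],"fingers":-1},{"travel":[0.011,-0.084,0],"rot":[0,0,0],"fingers":-1},{"travel":[0.013,-0.105,0],"rot":[0,0,0],"fingers":-1},{"travel":[0.014,-0.126,0],"rot":[0,0,0],"fingers":-1},{"travel":[0.015,-0.147,0],"rot":[0,0,0],"fingers":-1},{"travel":[0.015,-0.168,0],"rot":[0,0,0],"fingers":-1},{"travel":[0.015,-0.189,0],"rot":[0,0,0],"fingers":-1},{"travel":[0.015,-0.21,0],"rot":[0,0,0],"fingers":-1}]'; python3 -m pendant '[{"travel":[0,-0.021,0],"rot":[0,0,0],"fingers":-1},{"travel":[-0.001,-0.042,0],"rot":[0,0,0],"fingers":-1},{"travel":[-0.002,-0.063,0],"rot":[0,0,0],"fingers":-1},{"travel":[-0.004,-0.084,0],"rot":[0,0,0],"fingers":-1},{"travel":[-0.006,-0.105,0],"rot":[0,0,0],"fingers":-1},{"travel":[-0.009,-0.126,0],"rot":[0,0,0],"fingers":-1},{"travel":[-0.012,-0.147,0],"rot":[0,0,0],"fingers":-1},{"travel":[-0.015,-0.168,0],"rot":[0,0,0],"fingers":-1},{"travel":[-0.018,-0.189,0],"rot":[0,0,0],"fingers":-1},{"travel":[-0.022,-0.21,0],"rot":[0,0,0],"fingers":-1}]'; python3 -m pendant '[{"travel":[-0.004,-0.02,0],"rot":[0,0,0],"fingers":-1},{"travel":[-0.009,-0.041,0],"rot":[0,0,0],"fingers":-1},{"travel":[-0.014,-0.061,0],"rot":[0,0,0],"fingers":-1},{"travel":[-0.019,-0.082,0],"rot":[0,0,0],"fingers":-1},{"travel":[-0.025,-0.102,0],"rot":[0,0,0],"fingers":-1},{"travel":[-0.031,-0.122,0],"rot":[0,0,0],"fingers":-1},{"travel":[-0.038,-0.142,0],"rot":[0,0,0],"fingers":-1},{"travel":[-0.044,-0.163,0],"rot":[0,0,0],"fingers":-1},{"travel":[-0.051,-0.183,0],"rot":[0,0,0],"fingers":-1},{"travel":[-0.059,-0.203,0],"rot":[0,0,0],"fingers":-1}]'; python3 st.py
```

```text
clock: 8.1
tcp_pos: [0.4777, 0.0457, 0.0778]
orientation: [-0.001, -0.001, 1.0, 0.0]
wrist_force: [-0.5, 3.8, 5.6]
finger_gap: -0.0001
grip_force: 2.7
clock: 9.1
tcp_pos: [0.4799, 0.0204, 0.0777]
orientation: [-0.001, -0.001, 1.0, 0.0]
wrist_force: [-0.9, 2.7, 5.9]
finger_gap: -0.0003
grip_force: 2.7
clock: 10.1
tcp_pos: [0.4867, -0.0038, 0.0776]
orientation: [-0.001, -0.001, 1.0, 0.0]
wrist_force: [-1.6, 3.0, 5.5]
finger_gap: -0.0006
grip_force: 2.8
10.2 [[486.7  -3.8  77.6  -1.6   3.    5.5]
 [486.8  -4.2  77.6  -0.6   3.1   5.4]
 [486.8  -4.2  77.6  -0.9   2.3   4.9]]
```

```bash
python3 -m pendant '[{"travel":[-0.009,-0.019,0],"rot":[0,0,0],"fingers":-1},{"travel":[-0.018,-0.038,0],"rot":[0,0,0],"fingers":-1},{"travel":[-0.027,-0.057,0],"rot":[0,0,0],"fingers":-1},{"travel":[-0.036,-0.076,0],"rot":[0,0,0],"fingers":-1},{"travel":[-0.046,-0.095,0],"rot":[0,0,0],"fingers":-1},{"travel":[-0.056,-0.114,0],"rot":[0,0,0],"fingers":-1},{"travel":[-0.067,-0.132,0],"rot":[0,0,0],"fingers":-1},{"travel":[-0.078,-0.15,0],"rot":[0,0,0],"fingers":-1},{"travel":[-0.089,-0.168,0],"rot":[0,0,0],"fingers":-1},{"travel":[-0.1,-0.186,0],"rot":[0,0,0],"fingers":-1}]'; python3 -m pendant '[{"travel":[-0.011,-0.018,0],"rot":[0,0,0],"fingers":-1},{"travel":[-0.023,-0.036,0],"rot":[0,0,0],"fingers":-1},{"travel":[-0.035,-0.053,0],"rot":[0,0,0],"fingers":-1},{"travel":[-0.047,-0.07,0],"rot":[0,0,0],"fingers":-1},{"travel":[-0.059,-0.087,0],"rot":[0,0,0],"fingers":-1},{"travel":[-0.072,-0.104,0],"rot":[0,0,0],"fingers":-1},{"travel":[-0.085,-0.12,0],"rot":[0,0,0],"fingers":-1},{"travel":[-0.098,-0.136,0],"rot":[0,0,0],"fingers":-1},{"travel":[-0.112,-0.152,0],"rot":[0,0,0],"fingers":-1},{"travel":[-0.126,-0.168,0],"rot":[0,0,0],"fingers":-1}]'; python3 -m pendant '[{"travel":[-0.014,-0.016,0],"rot":[0,0,0],"fingers":-1},{"travel":[-0.029,-0.031,0],"rot":[0,0,0],"fingers":-1},{"travel":[-0.044,-0.046,0],"rot":[0,0,0],"fingers":-1},{"travel":[-0.059,-0.06,0],"rot":[0,0,0],"fingers":-1},{"travel":[-0.074,-0.074,0],"rot":[0,0,0],"fingers":-1},{"travel":[-0.09,-0.088,0],"rot":[0,0,0],"fingers":-1},{"travel":[-0.106,-0.102,0],"rot":[0,0,0],"fingers":-1},{"travel":[-0.122,-0.116,0],"rot":[0,0,0],"fingers":-1},{"travel":[-0.138,-0.13,0],"rot":[0,0,0],"fingers":-1},{"travel":[-0.154,-0.143,0],"rot":[0,0,0],"fingers":-1}]'; python3 st.py
```

```text
clock: 11.25
tcp_pos: [0.4984, -0.0261, 0.0774]
orientation: [-0.002, -0.001, 1.0, 0.0]
wrist_force: [-1.7, 3.4, 7.0]
finger_gap: 0.0002
grip_force: 2.8
clock: 12.25
tcp_pos: [0.5132, -0.0462, 0.0773]
orientation: [-0.002, -0.001, 1.0, 0.0]
wrist_force: [-1.8, 2.5, 5.1]
finger_gap: 0.0001
grip_force: 2.9
clock: 13.25
tcp_pos: [0.5315, -0.0633, 0.0772]
orientation: [-0.002, -0.001, 1.0, 0.0]
wrist_force: [-2.9, 2.6, 5.9]
finger_gap: 0.0
grip_force: 2.9
13.35 [[531.5 -63.3  77.2  -2.9   2.6   5.9]
 [531.8 -63.6  77.3  -1.8   3.    6. ]
 [531.8 -63.6  77.3  -2.2   2.3   5.3]]
```

```bash
python3 -m pendant '[{"travel":[-0.017,-0.013,0],"rot":[0,0,0],"fingers":-1},{"travel":[-0.035,-0.025,0],"rot":[0,0,0],"fingers":-1},{"travel":[-0.053,-0.037,-0.001],"rot":[0,0,0],"fingers":-1},{"travel":[-0.071,-0.049,-0.001],"rot":[0,0,0],"fingers":-1},{"travel":[-0.089,-0.06,-0.002],"rot":[0,0,0],"fingers":-1},{"travel":[-0.107,-0.071,-0.002],"rot":[0,0,0],"fingers":-1},{"travel":[-0.125,-0.082,-0.003],"rot":[0,0,0],"fingers":-1},{"travel":[-0.144,-0.093,-0.003],"rot":[0,0,0],"fingers":-1},{"travel":[-0.163,-0.103,-0.004],"rot":[0,0,0],"fingers":-1},{"travel":[-0.182,-0.113,-0.004],"rot":[0,0,0],"fingers":-1}]'; python3 -m pendant '[{"travel":[-0.019,-0.01,0],"rot":[0,0,0],"fingers":-1},{"travel":[-0.038,-0.019,0],"rot":[0,0,0],"fingers":-1},{"travel":[-0.057,-0.028,0],"rot":[0,0,0],"fingers":-1},{"travel":[-0.076,-0.036,0],"rot":[0,0,0],"fingers":-1},{"travel":[-0.095,-0.044,0],"rot":[0,0,0],"fingers":-1},{"travel":[-0.115,-0.052,0],"rot":[0,0,0],"fingers":-1},{"travel":[-0.135,-0.059,0],"rot":[0,0,0],"fingers":-1},{"travel":[-0.155,-0.066,0],"rot":[0,0,0],"fingers":-1},{"travel":[-0.175,-0.073,0],"rot":[0,0,0],"fingers":-1},{"travel":[-0.195,-0.08,0],"rot":[0,0,0],"fingers":-1}]'; python3 -m pendant '[{"travel":[-0.021,-0.006,0],"rot":[0,0,0],"fingers":-1},{"travel":[-0.042,-0.012,0],"rot":[0,0,0],"fingers":-1},{"travel":[-0.063,-0.018,0],"rot":[0,0,0],"fingers":-1},{"travel":[-0.084,-0.023,0],"rot":[0,0,0],"fingers":-1},{"travel":[-0.105,-0.028,0],"rot":[0,0,0],"fingers":-1},{"travel":[-0.127,-0.032,0],"rot":[0,0,0],"fingers":-1},{"travel":[-0.149,-0.036,0],"rot":[0,0,0],"fingers":-1},{"travel":[-0.171,-0.039,0],"rot":[0,0,0],"fingers":-1},{"travel":[-0.193,-0.042,0],"rot":[0,0,0],"fingers":-1},{"travel":[-0.214,-0.044,0],"rot":[0,0,0],"fingers":-1}]'; python3 st.py
```

```text
clock: 14.4
tcp_pos: [0.5531, -0.077, 0.0776]
orientation: [-0.003, -0.0, 1.0, 0.0]
wrist_force: [-2.7, 0.4, 5.5]
finger_gap: 0.0002
grip_force: 2.8
clock: 15.4
tcp_pos: [0.5764, -0.0867, 0.0776]
orientation: [-0.003, -0.0, 1.0, -0.0]
wrist_force: [-3.2, 1.7, 4.5]
finger_gap: 0.0
grip_force: 2.8
clock: 16.4
tcp_pos: [0.602, -0.0922, 0.0775]
orientation: [-0.003, -0.0, 1.0, -0.0]
wrist_force: [-4.4, 0.1, 5.7]
finger_gap: -0.0003
grip_force: 2.8
16.5 [[ 6.020e+02 -9.220e+01  7.750e+01 -4.400e+00  1.000e-01  5.700e+00]
 [ 6.025e+02 -9.230e+01  7.760e+01 -3.800e+00 -1.000e-01  5.400e+00]
 [ 6.025e+02 -9.230e+01  7.760e+01 -3.100e+00  9.000e-01  5.100e+00]]
```

The fingertips are at mark7, so I'll lift straight up.

```bash
python3 -m pendant '[{"travel":[0,0,-0.01],"rot":[0,0,0],"fingers":-1},{"travel":[0,0,-0.03],"rot":[0,0,0],"fingers":-1},{"travel":[0,0,-0.06],"rot":[0,0,0],"fingers":-1},{"travel":[0,0,-0.12],"rot":[0,0,0],"fingers":-1},{"travel":[0,0,-0.25],"rot":[0,0,0],"fingers":-1},{"travel":[0,0,-0.5],"rot":[0,0,0],"fingers":-1},{"travel":[0,0,-0.8],"rot":[0,0,0],"fingers":-1},{"travel":[0,0,-0.9],"rot":[0,0,0],"fingers":-1},{"travel":[0,0,-0.9],"rot":[0,0,0],"fingers":-1},{"travel":[0,0,-0.9],"rot":[0,0,0],"fingers":-1}]'; python3 st.py; python3 - <<'E'
from workcell import env
import cv2
p,d=env.read_camera("scene"); cv2.imwrite("pics/end.png",p)
E
```

```text
clock: 17.55
tcp_pos: [0.6045, -0.0917, 0.1858]
orientation: [-0.0, -0.001, 1.0, 0.0]
wrist_force: [0.6, 0.6, -0.1]
finger_gap: 0.0
grip_force: 0.0
17.65 [[ 6.045e+02 -9.170e+01  1.858e+02  6.000e-01  6.000e-01 -1.000e-01]
 [ 6.040e+02 -9.160e+01  1.849e+02 -0.000e+00  1.000e-01 -4.000e-01]
 [ 6.038e+02 -9.150e+01  1.846e+02 -4.000e-01  5.000e-01  1.000e-01]]
```

View pics/end.png

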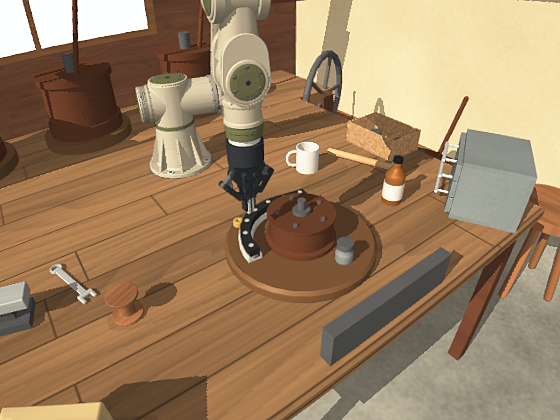

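The gripper hangs clear above the strip at about (250,210). The strip is up again, and the dies, jar, mug, bottle and tools are where they were.

```bash
python3 -c "
from workcell import env
print(env.hand_in())"
```

```text
the job is handed in; nothing more can be done
None
```

I pressed the safety edge about 5–6 mm down at the first rivet, slid along it over all seven to the last, and lifted off; it sprang back up, nothing else looked moved in the final picture, and the job is handed in at about 18 s.

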